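Ready the perfusion reservoir and find which way its cap unlocks

ROBOT

A 6-joint arm with a two-finger parallel gripper is mounted at the origin on the work surface. World frame = base frame: x ahead of the robot, y to its left, z up, the work surface at z = 0. Lengths are in mm, angles in degrees, forces in N, time in s.
With the tool pointing down it reaches from about 225 to 875 mm from the base axis. Payload 3.4 kg.
Tool frame: the origin (TCP) lies midway between the tips of the shut fingers; the grasp point (between the pads) lies 19 mm behind it; z points along the fingers, y is the line along which they close (so a half turn about z gives the same grasp; the last joint's range is limited). The gripper opens to 85 mm and grips with 20 to 120 N. Pads are 22 mm wide; open, the fingers measure 114 mm over their backs; the gripper's body (76 mm by 85 mm) begins 54 mm behind the grasp point. The pads swing forward as they close: fully open they stand 13 mm farther back than shut.
Start: joints at [61.364, 15.808, 86.224, -0, 77.962, -6.933], TCP at [212.657, 534.266, 231.328] pointing down, gripper open.
Joint ranges: [-165.64, 165.64], [-43.16, 119.46], [12.63, 154.43], [-67.54, 247.53], [6.08, 155.33], [-154.97, 154.97]. Speed limits (degrees/s): [147.25, 147.25, 180, 180, 180, 180].

INTERFACE

Orientations are given as a 3x3 rotation matrix whose columns are the frame's x, y, z axes.
In Python, from plant import env gives the robot as it stands.
- The arm moves only by the tool arm_command, never from a script. Its argument "series" is one flat list of numbers, 7 for each row, row after row: the shift along the tool's x, y, z in cm, then the turn, a rotation vector about the tool's x, y, z in rad, then the closure, from 0 (fully open) to 1 (shut). In form: [dx, dy, dz, wx, wy, wz, fingers, dx, dy, dz, wx, wy, wz, fingers, ...]. A call has exactly 8 rows; each row is the pose to reach, as a shift and turn from the pose commanded when the call began, along the tool's axes at that moment; what a row does not reach only later rows make up. A row lasts 1/12 s, in which the tool goes at most 41.7 mm and 7.16 degrees, less where a joint would pass 70% of its speed; a pose out of reach is approached as far as the arm can. A call with a gripper value outside its range is refused whole. The fingers move at their own pace and stop on an object; "grip_force" is the grip in N (left out, the last holds). Time passes only in rows, so rows that repeat a pose let the fingers close, or fill a call up. It gives the time, the measured TCP pose, the force, the opening and the grip force at its end, in the units of the state.
- env.get_state(): the state, without advancing time (a new reading comes with each control period).
- env.grab_frame(name): name is "scene" or "top"; returns the picture (384x512x3 uint8, red, green, blue); there is no depth.
- env.camera_params(name): a dict with "mtx" (3x3 intrinsics, pixels), "k1" (the pictures are not rectified: a ray, as slopes to the right and down, at radius r is drawn at 1 + k1 r^2 times it, then the intrinsics apply), "R" (3x3) and "t" (3): a world point X has camera coordinates R X + t. Camera axes: x right, y down, z forward; pixel columns grow to the right and rows downward; lengths in mm; the calibration is good to about 2 mm. A picture is of the moment at which its call begins. camera_params takes no time and is no camera call.
- env.finish_job(): hands the job in; it is judged then, once.
The state is a dict: "clock": time; "joint_positions": joint angles; "qd": joint speeds; "effort": joint torques, N m; "tcp_pos": TCP position; "tool_rot": TCP orientation; "wrist_force": force on the tool from outside, world axes, zero at the start; "wrist_torque": the same for the moment, N m; "width": finger opening in mm; "grip_force": force on a finger pad.
Only numpy, scipy, OpenCV 4.12 (cv2) and the standard library are available. Lean on these libraries where they do the work, as an engineer would, in place of code of your own. Each camera call takes 0.05 s, during which the arm holds its last target. There are 200 camera calls.

TASK

Get the perfusion console ready for filling: stand the slim clear cartridge upright, fully home in the round hole of the white holder block, and let go of it. Then take the winged twist-lock cap off the reservoir: nothing shows which way it unlocks, so try it gently one way and then the other, never forcing it, until it turns freely, and lift it straight off. Finish while still holding the cap, level and still, at least 6 cm straight above the open port so its inside stays clean, and do not disturb the other things on the bench.

Things in the scene. Friction and masses are not known exactly. Their poses are not given: they have to be found in the camera images.
- cartridge: the slim cartridge as a whole: origin at the centre of its underside, z along its axis
- cartridge_mid (a point): slim clear plastic cartridge with white bands, standing upright on the bench at the start: 28 mm diameter up to 92 mm above its foot, then a 16 mm nozzle to 106 mm; about 70 g. This point is on its axis, half-way up (53 mm above its foot); its z axis runs up its axis
- holder_hole0 (a point): white block, 64 x 64 mm and 50 mm high, fixed to the bench, with one round hole from above, 31 mm diameter and 38 mm deep. This point is the centre of the hole's mouth on the block's top face. With the cartridge fully home its half-way point is 15 mm above this point
- reservoir: grey round reservoir (90 mm diameter, 60 mm high, fixed) joined to a white pump housing with a blue top (120 x 150 mm, 78 mm high) whose centre is 130 mm from the reservoir's axis along this body's +x. Origin on the reservoir's axis, at bench level
- port (a point): centre of the reservoir's flat top, 60 mm above the bench, on which the cap's rim rests. A grey neck, 13 mm high, stands on it under the cap and carries two tabs along the +x and -x of this point, under which the cap's lugs are locked
- cap: origin at the centre of the cap's open underside, z up. One way it meets a hard stop within 12 degrees (1 N m of twist against it is plenty, 4 N m breaks it); the other way it turns freely, and 50 to 100 degrees from its start it lifts straight off. Which way is free varies and cannot be seen. While locked it lifts only 2 mm; then turn it back and try the other way
- cap_wing (a point): white twist-lock cap, loose, about 60 g: fluted disc 60 mm diameter and 22 mm high, with an upright straight wing on top, 14 mm thick, 50 mm long along this point's x axis and 28 mm high (from 22 to 50 mm above the rim). This point is the middle of the wing, 36 mm above the rim. The cap starts locked, wing along the x of port within 4 degrees
- drip_chamber: bystander, to be left alone: fat clear drip chamber, 44 mm diameter, 90 mm high, standing; too wide for the holder; origin at the middle of its underside
- bowl: bystander, to be left alone: small steel bowl, 90 mm diameter, 32 mm high; origin at the middle of its underside
- flow_sensor: bystander, to be left alone: black flow sensor block, 50 x 40 x 38 mm high; origin at the middle of its underside
- tube_clamp: bystander, to be left alone: white cross-shaped tube clamp, 40 x 50 x 22 mm high; origin at the middle of its underside
- vial: bystander, to be left alone: small closed glass vial, 28 mm diameter, 50 mm high, standing; origin at the middle of its underside
- driver: bystander, to be left alone: screwdriver lying on the bench, 170 mm long, black handle

How it is judged (in metres and radians):
On the way, in this order (a step that is already met when the one before it is completed fails the run):
1. the cartridge stands home in the holder and is let go (horizontal distance between cartridge_mid and holder_hole0 below 0.007 m and z of cartridge_mid in the frame of holder_hole0 between 0.008 and 0.02 m and angle between cartridge_mid's own z axis and vertical below 0.14 rad and contact force between the fingers and cartridge below 0.1 N), for 0.2 s.
2. the cap, still down on the port, is turned free of the tabs (angle between the x axis of cap_wing and the x axis of port, either way round above 0.55 rad and z of cap_wing in the frame of port below 0.046 m).
At the end, for the whole second after the job is handed in: cartridge in the hole within 5 mm of its floor and 7 mm of centre, under 8 degrees off upright, untouched; fingers hold the cap 40 mm or more above its seat, within 60 mm of the port axis, under 20 degrees off level, still, touching neither reservoir nor cartridge (all of step 1 and z of cap_wing in the frame of port above 0.076 m and horizontal distance between cap_wing and port below 0.06 m and angle between cap_wing's own z axis and vertical below 0.35 rad and contact force between the fingers and cap above 1 N and contact force between cap and reservoir below 0.05 N and contact force between cap and cartridge below 0.05 N and linear speed of cap below 0.05 m/s); the arm keeps its last pose, push and grip.
It fails at once if one of the other things on the bench is moved more than 3 cm (distance of any of drip_chamber, bowl, flow_sensor, tube_clamp, vial, driver from where it was at the start of the episode above 0.03 m).
It fails at once if the cap is forced against its stop (over 250 N there, some 4 N m of twist) (contact force between cap and stop_1 above 250 N or contact force between cap and stop_2 above 250 N).
It also fails if it takes over 64 s, if anything falls off the work surface, if the arm or the gripper's body presses on something with over 40 N, if the wrist force passes 120 N, or if a joint passes its speed limit or range.

## Working session

There is one attempt and no reset: what is moved stays moved. The work goes in short steps, Python scripts to look and compute and a tool call to move; the robot and the scene stay as the last step left them, time stands still between calls to the robot, and variables do not carry over. Pictures are saved under pics/ and viewed, at most 13 in all, crops included, and the job is handed in when it is done.

Besides the shell and the picture viewer there is one more tool, called after ">>>" by a JSON object that holds its "op" and its "data", one argument or row to a line. arm_command: Moves the arm, as the interface text tells. Its arguments: {"type":"object","properties":{"series":{"type":"array"},"grip_force":{"type":"number"}},"required":["series"]}

```bash
mkdir -p pics; ls; python3 - <<'E'
from plant import env
import cv2,numpy as np
np.set_printoptions(precision=4,suppress=True)
for n in("scene","top"):
    cv2.imwrite(f"pics/{n}0.png",env.grab_frame(n)[:,:,::-1]); p=env.camera_params(n); print(n,p)
    print("cam pos",-np.array(p["R"]).T@p["t"])
s=env.get_state();print(s)
E
```

```text
pics
scene {'mtx': array([[368.9943,   0.    , 253.254 ],
       [  0.    , 368.9943, 194.5612],
       [  0.    ,   0.    ,   1.    ]]), 'k1': -0.02640080234781865, 'R': array([[ 0.4483,  0.8939,  0.0031],
       [ 0.487 , -0.2414, -0.8394],
       [-0.7496,  0.3778, -0.5435]]), 't': array([-241.5851, -204.1649, 1321.1572])}
cam pos [1198.0381 -332.4578  547.43  ]
top {'mtx': array([[449.0066,   0.    , 253.8169],
       [  0.    , 449.0066, 195.7528],
       [  0.    ,   0.    ,   1.    ]]), 'k1': -0.14738154036863937, 'R': array([[ 0.0128, -0.9998,  0.0182],
       [-0.9861, -0.0157, -0.1657],
       [ 0.1659, -0.0158, -0.986 ]]), 't': array([ -30.4342,  547.6948, 1369.1158])}
cam pos [ 313.3063   -0.2464 1441.2539]
{'clock': 0.1, 'joint_positions': array([61.3651, 15.8453, 86.2863,  0.0013, 77.963 , -6.932 ]), 'qd': array([-0.0483, -0.0863, -0.2124,  0.0497, -0.1024, -0.0329]), 'effort': array([  0.0009, -41.7699, -24.6405,  -0.0003,   0.0058,   0.    ]), 'tcp_pos': array([212.4003, 533.8396, 230.5252]), 'tool_rot': array([[-0.9291,  0.3698, -0.0008],
       [ 0.3698,  0.9291, -0.0014],
       [ 0.0002, -0.0016, -1.    ]]), 'wrist_force': array([ 0.6741, -1.3778,  0.9834]), 'wrist_torque': array([ 0.0652, -0.008 ,  0.0638]), 'grip_force': 0.0, 'width': 85.65240557165478}
```

View pics/scene0.png

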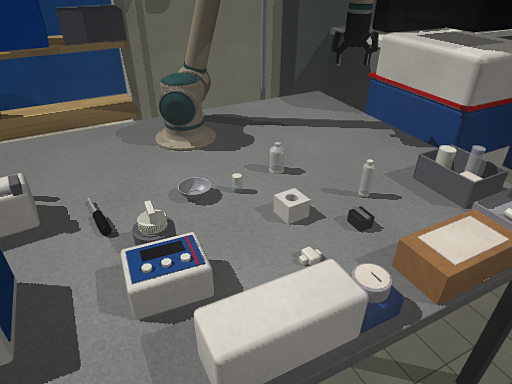

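View pics/top0.png

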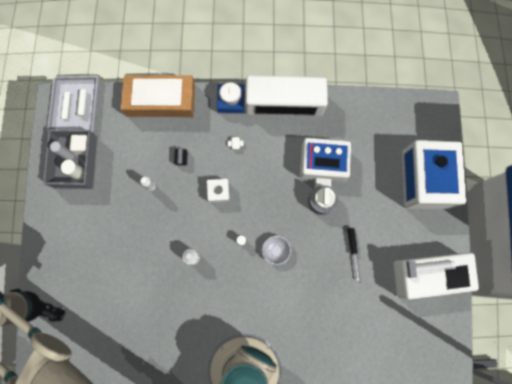

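The scene view shows the cartridge at (367,178), the holder at (292,205), the cap at (152,222) and the pump housing at (167,275). In the top view the same four are at (148,183), (217,190), (322,200) and (327,158). Bystanders are the drip chamber, vial, bowl, sensor, clamp and driver. Next I'll zoom in and cast rays.

```bash
cat > h.py <<'E'
import numpy as np,cv2
from plant import env
np.set_printoptions(precision=2,suppress=True)
def ray(n,uv):
    p=env.camera_params(n);R=np.array(p["R"]);t=np.array(p["t"])
    k=np.array([p["k1"],0,0,0,0])
    q=cv2.undistortPoints(np.array([[uv]],float),p["mtx"],k)[0,0]
    return -R.T@t,R.T@np.array([q[0],q[1],1])
def plane(n,uv,z):
    o,d=ray(n,uv);return o+d*(z-o[2])/d[2]
def two(a,b):
    (o,d),(p,e)=ray("scene",a),ray("top",b)
    s=np.linalg.lstsq(np.c_[d,-e],p-o,rcond=None)[0]
    A,B=o+d*s[0],p+e*s[1];return (A+B)/2,np.linalg.norm(A-B)
def proj(n,X):
    p=env.camera_params(n);R=np.array(p["R"])
    return cv2.projectPoints(np.array([X],float),cv2.Rodrigues(R)[0],np.array(p["t"],float),p["mtx"],np.array([p["k1"],0,0,0,0.]))[0].reshape(-1,2)[0]
def inv(v):  # world shift -> tool cm
    return np.array(env.get_state()["tool_rot"]).T@np.asarray(v)/10
def crop(im,x,y,w,h,f): return cv2.resize(im[y:y+h,x:x+w],None,fx=f,fy=f,interpolation=cv2.INTER_CUBIC)
E
python3 - <<'E'
from h import *
t=cv2.imread("pics/top0.png");s=cv2.imread("pics/scene0.png")
a=np.hstack([crop(t,130,160,50,50,5),crop(t,195,165,50,50,5),crop(t,295,165,50,50,5)])
b=np.hstack([crop(s,342,155,50,50,5),crop(s,267,180,50,50,5),crop(s,127,195,50,50,5)])
cv2.imwrite("pics/z0.png",np.vstack([a,b]))
E
```

```text
(no output)
```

View pics/z0.png

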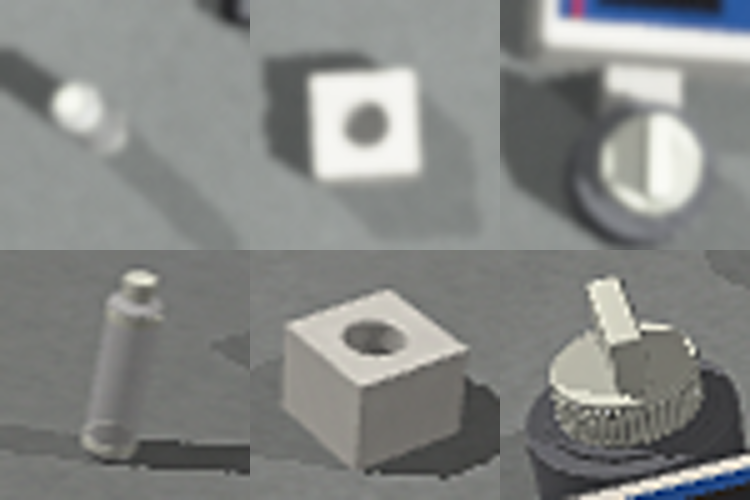

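The crops show the cartridge nozzle at top (145,181) / scene (370,160), the hole mouth at top (218,189) / scene (292,197), and the cap disc at top (325,197) / scene (152,217). The wing points roughly along the housing direction.

```bash
python3 - <<'E'
from h import *
t=cv2.imread("pics/top0.png");s=cv2.imread("pics/scene0.png")
print("nozz",two((369.8,159.6),(145.2,180.8)),plane("scene",(369.8,159.6),106),plane("top",(145.2,180.8),104))
print("foot scene",plane("scene",(363,193.3),0),plane("top",(152.3,186.8),0))
print("hole",two((291.6,197.2),(218,189.4)),plane("scene",(291.6,197.2),50),plane("top",(218,189.4),50))
# holder top corners: scene crop
C=np.array([(288,323),(389,291),(470,348),(357,386)])-[250,250]
P=np.array([plane("scene",((c[0]+.5)/5+266.5,(c[1]+.5)/5+179.5),50) for c in C]);print(P,P.mean(0),np.linalg.norm(np.diff(P,axis=0),axis=1))
g=cv2.cvtColor(t,6)
m=(g[165:215,195:245]>200).astype(np.uint8);c=max(cv2.findContours(m,0,1)[0],key=cv2.contourArea);r=cv2.minAreaRect(c);print("block",r,plane("top",np.add(r[0],(195,165)),50))
print("cap",two((151.6,217.2),(325,197)),plane("scene",(151.6,217.2),82),plane("top",(325,197),82))
# wing: ridge line in top view: right face/left side boundary (650,115)-(650,205); scene wing top edges
for c in [(590,283),(612,276),(640,338),(612,346)]:
  print("wingtop",plane("scene",((c[0]-500+.5)/5+126.5,(c[1]-250+.5)/5+194.5),110))
# housing blue top in top image
hsv=cv2.cvtColor(t,40);m=cv2.inRange(hsv[130:190,290:360],(100,120,60),(130,255,255));m=cv2.morphologyEx(m,3,np.ones((9,9)))
c=max(cv2.findContours(m,0,1)[0],key=cv2.contourArea);r=cv2.minAreaRect(c)
B=np.array([plane("top",p+[290,130],78) for p in cv2.boxPoints(r)]);print("housing",B,B.mean(0))
E
```

```text
nozz (array([579.67, 310.98, 110.06]), np.float64(4.870877848342605)) [574.35 319.88 106.  ] [579.31 310.38 104.  ]
foot scene [571.62 321.87   0.  ] [580.28 309.86   0.  ]
hole (array([565.89,  90.84,  51.21]), np.float64(0.9092609567011479)) [564.48  92.33  50.  ] [565.88  90.52  50.  ]
[[533.65  60.69  50.  ]
 [530.29 121.76  50.  ]
 [592.65 129.19  50.  ]
 [595.97  62.98  50.  ]] [563.14  93.65  50.  ] [61.16 62.81 66.29]
block ((22.661508560180664, 24.422565460205078), (20.354814529418945, 20.421335220336914), 86.18592071533203) [565.8   91.58  50.  ]
cap (array([ 541.34, -241.86,   83.35]), np.float64(0.27231627766020317)) [ 539.37 -241.72   82.  ] [ 541.6  -241.96   82.  ]
wingtop [ 515.49 -246.76  110.  ]
wingtop [ 514.3 -237.1  110. ]
wingtop [ 564.69 -237.58  110.  ]
wingtop [ 565.16 -249.11  110.  ]
housing [[ 635.53 -184.54   78.  ]
 [ 715.17 -191.54   78.  ]
 [ 707.92 -315.82   78.  ]
 [ 628.   -307.4    78.  ]] [ 671.66 -249.82   78.  ]
```

```bash
python3 - <<'E'
from h import *
t=cv2.imread("pics/top0.png");s=cv2.imread("pics/scene0.png")
a=crop(t,135,168,30,40,13);b=crop(s,350,155,30,45,13)[:520]
for im,n,x0,y0 in((a,"top",135,168),(b,"scene",350,155)):
  for P,col in(((577,315),(0,0,255)),((580,311),(0,255,0))):
    for z in(0,92,106):
      u=(proj(n,(*P,z))-[x0,y0]+.5)*13;cv2.drawMarker(im,tuple(int(v) for v in u),col,0,14,1)
cv2.imwrite("pics/z1.png",np.hstack([a,b]))
E
```

```text
(no output)
```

View pics/z1.png

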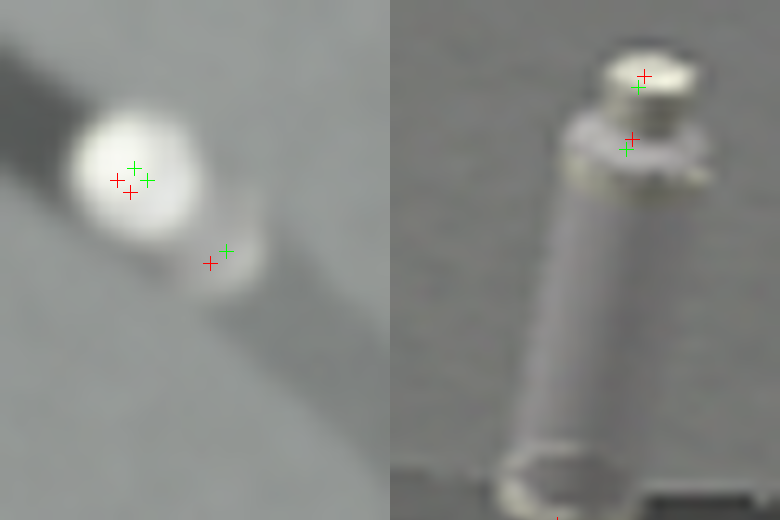

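Cartridge axis is near (578,314), hole at (566,91), cap at (541,-242). Neighbouring heights and spacings all agree, so I'm moving above the cartridge.

>>> {"op": "arm_command", "data": {
  "series": [-5, -1, 0, 0, 0, 0.12, 0, -9, -1.5, 0, 0, 0, 0.24, 0, -13, -2, 0, 0, 0, 0.36, 0, -17, -3, 0, 0, 0, 0.48, 0, -21, -3.5, 0.5, 0, 0, 0.6, 0, -25, -4, 1, 0, 0, 0.72, 0, -29, -4.5, 1.5, 0, 0, 0.84, 0, -33, -5, 2, 0, 0, 0.96, 0]
}}

```text
clock: 0.77
tcp_pos: [500.5, 365.2, 211.0]
tool_rot: [[-0.224, 0.975, -0.001], [0.975, 0.224, -0.0], [0.0, -0.001, -1.0]]
wrist_force: [0.7, 0.4, 0.2]
width: 85.0
grip_force: 0.0
```

```bash
cat >> h.py <<'E'
def st(tgt=None):
    s=env.get_state();R=np.array(s["tool_rot"]);y=np.degrees(np.arctan2(R[1,1],R[0,1]))
    print("t",s["clock"],"tcp",s["tcp_pos"],"yaw",y,"tilt",R[:,2],"j6",s["joint_positions"][5],"F",s["wrist_force"],"T",s["wrist_torque"],"w",s["width"],s["grip_force"])
    if tgt is not None:
        print("shift cm",inv(np.array(tgt[:3])-s["tcp_pos"]),"turn z",np.radians(y-tgt[3]),"rotvec",__import__("scipy.spatial.transform",fromlist=["Rotation"]).Rotation.from_matrix(R.T@np.array([[-np.sin(np.radians(tgt[3])),np.cos(np.radians(tgt[3])),0],[np.cos(np.radians(tgt[3])),np.sin(np.radians(tgt[3])),0],[0,0,-1]])).as_rotvec())
E
python3 -c "
from h import *
st((578.5,314.5,150,0))"
```

```text
t 0.7667 tcp [500.48 365.2  211.02] yaw 12.940650980680209 tilt [-0. -0. -1.] j6 16.736779130569403 F [0.68 0.38 0.22] T [ 0.03 -0.01 -0.  ] w 84.9902142289453 0.0
shift cm [-6.69  6.47  6.1 ] turn z 0.22585696696430277 rotvec [-0.    0.    0.23]
```

>>> {"op": "arm_command", "data": {
  "series": [-2.2, 2.1, 1, 0, 0, 0.1, 0, -4.4, 4.3, 2, 0, 0, 0.2, 0, -6.7, 6.5, 4, 0, 0, 0.22, 0, -6.7, 6.5, 6.1, 0, 0, 0.22, 0, -6.7, 6.5, 6.1, 0, 0, 0.22, 0, -6.7, 6.5, 6.1, 0, 0, 0.22, 0, -6.7, 6.5, 6.1, 0, 0, 0.22, 0, -6.7, 6.5, 6.1, 0, 0, 0.22, 0]
}}

```text
clock: 1.43
tcp_pos: [577.7, 317.5, 152.2]
tool_rot: [[-0.013, 1.0, 0.002], [1.0, 0.013, 0.001], [0.001, 0.002, -1.0]]
wrist_force: [0.4, 1.1, 0.5]
width: 85.2
grip_force: 0.0
```

```bash
python3 -c "
from h import *
t=env.grab_frame('top')[:,:,::-1];s=env.grab_frame('scene')[:,:,::-1]
a=crop(t,110,150,80,80,5);b=crop(s,320,110,80,100,5)[:400]
b=crop(s,320,110,80,100,4);a=crop(t,110,150,80,80,5)
cv2.imwrite('pics/z2.png',np.hstack([a,b]))
st((578.5,314.5,48,0))"
```

```text
t 1.5333 tcp [577.79 317.5  152.31] yaw 0.7711777958924553 tilt [ 0.  0. -1.] j6 21.966771476752328 F [-0.42  0.19 -0.73] T [ 0.   -0.05  0.03] w 85.52164054581252 0.0
shift cm [-0.31  0.04 10.43] turn z 0.013459591656596147 rotvec [ 0.   -0.    0.01]
```

View pics/z2.png

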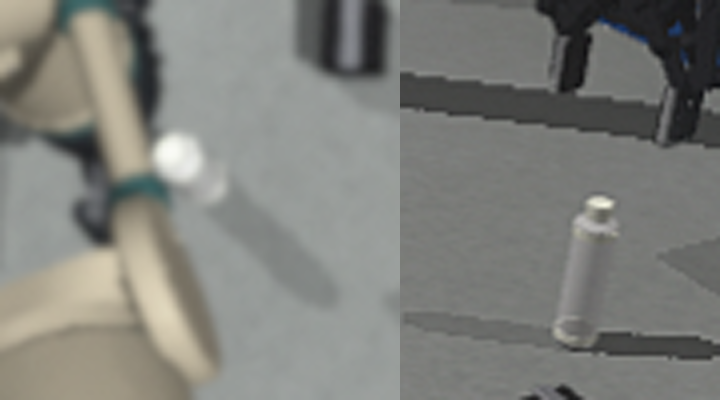

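The hand is above the cartridge, with the fingertips at scene (361,133) and (386,146) straddling the nozzle at (370,161). I'll check that midpoint against the projection.

```bash
python3 -c "
from h import *
for z in (150,165): print(proj('scene',(577.8,317.5,z)))
for y in (35,50):
  for s in (-1,1): print(proj('scene',(577.8+s*y,317.5,165)))
print(proj('scene',(578,317,106)),proj('scene',(578,314,106)))"
```

```text
[373.02 144.81]
[374.09 139.34]
[364.66 134.22]
[384.06 144.76]
[360.77 132.11]
[388.51 147.18]
[369.91 160.42] [369.01 160.65]
```

>>> {"op": "arm_command", "data": {
  "series": [-0.15, 0, 3, 0, 0, 0.013, 0, -0.15, 0, 6, 0, 0, 0.013, 0, -0.15, 0, 9, 0, 0, 0.013, 0, -0.15, 0, 10.3, 0, 0, 0.013, 0, -0.15, 0, 10.4, 0, 0, 0.013, 0, -0.15, 0, 10.4, 0, 0, 0.013, 0, -0.15, 0, 10.4, 0, 0, 0.013, 0.3, -0.15, 0, 10.4, 0, 0, 0.013, 0.4],
  "grip_force": 25
}}

```text
clock: 2.2
tcp_pos: [579.2, 315.7, 48.8]
tool_rot: [[0.001, 1.0, 0.004], [1.0, -0.001, 0.002], [0.002, 0.004, -1.0]]
wrist_force: [0.4, -1.2, 0.7]
width: 63.8
grip_force: 0.0
```

>>> {"op": "arm_command", "data": {
  "series": [0, 0, 0, 0, 0, 0, 0.5, 0, 0, 0, 0, 0, 0, 0.55, 0, 0, 0, 0, 0, 0, 0.6, 0, 0, 0, 0, 0, 0, 0.7, 0, 0, 0, 0, 0, 0, 0.8, 0, 0, 0, 0, 0, 0, 0.9, 0, 0, 0, 0, 0, 0, 1, 0, 0, 0, 0, 0, 0, 1]
}}

```text
clock: 2.87
tcp_pos: [578.2, 315.0, 47.2]
tool_rot: [[0.001, 1.0, 0.001], [1.0, -0.001, 0.0], [0.0, 0.001, -1.0]]
wrist_force: [0.4, -0.3, 5.4]
width: 27.0
grip_force: 24.6
```

```bash
python3 -c "
from h import *
s=env.grab_frame('scene')[:,:,::-1]
cv2.imwrite('pics/z3.png',crop(s,320,110,80,100,6))
st((578.5,314.5,48,0))"
```

```text
t 2.9167 tcp [578.18 315.06  47.18] yaw -0.05550886150788836 tilt [ 0.  0. -1.] j6 22.58803783005324 F [-0.06  0.42  5.11] T [-0.13  0.13 -0.02] w 27.669308143180597 24.628762006759644
shift cm [-0.06  0.03 -0.08] turn z -0.0009688123973461963 rotvec [ 0. -0. -0.]
```

View pics/z3.png

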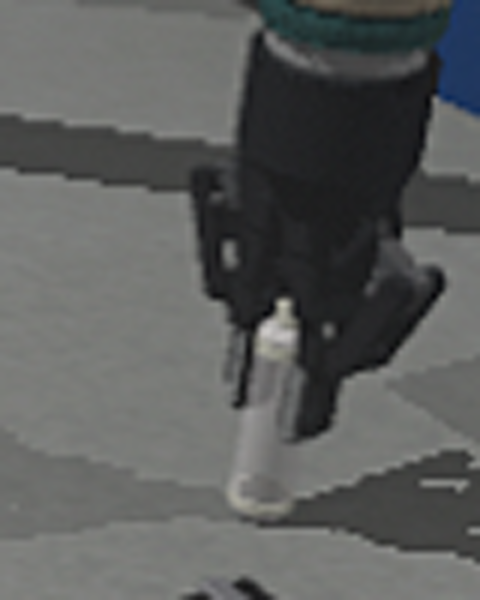

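The cartridge is gripped (width 27.7 mm, grip 25 N), standing straight at scene (363,180). I'll lift it and carry it to the holder.

>>> {"op": "arm_command", "data": {
  "series": [0, 0, -2, 0, 0, 0, 1, 0, 0, -5, 0, 0, 0, 1, -3, -0.2, -8, 0, 0, 0, 1, -7, -0.4, -9, 0, 0, 0, 1, -11, -0.6, -9, 0, 0, 0, 1, -15, -0.8, -9, 0, 0, 0, 1, -19, -1, -9, 0, 0, 0, 1, -21, -1.2, -9, 0, 0, 0, 1]
}}

```text
clock: 3.58
tcp_pos: [564.6, 100.8, 135.9]
tool_rot: [[0.003, 1.0, -0.002], [1.0, -0.003, -0.002], [-0.002, -0.002, -1.0]]
wrist_force: [0.0, 0.2, -0.5]
width: 27.5
grip_force: 24.9
```

>>> {"op": "arm_command", "data": {
  "series": [-0.7, 0, 0, 0, 0, 0, 1, -1.4, 0, 0, 0, 0, 0, 1, -1.4, 0, 1, 0, 0, 0, 1, -1.4, 0, 2, 0, 0, 0, 1, -1.4, 0, 2.2, 0, 0, 0, 1, -1.4, 0, 2.2, 0, 0, 0, 1, -1.4, 0, 2.2, 0, 0, 0, 1, -1.4, 0, 2.2, 0, 0, 0, 1]
}}

```text
clock: 4.25
tcp_pos: [565.8, 91.7, 114.5]
tool_rot: [[-0.0, 1.0, 0.0], [1.0, 0.0, 0.0], [0.0, 0.0, -1.0]]
wrist_force: [0.9, -0.7, -1.7]
width: 27.4
grip_force: 24.9
```

```bash
python3 -c "
from h import *
s=env.grab_frame('scene')[:,:,::-1];t=env.grab_frame('top')[:,:,::-1]
a=crop(s,260,130,60,95,6)
cv2.imwrite('pics/z4.png',np.hstack([a,crop(t,185,155,60,95,6)]))
st((566,91,109,0)); x=env.get_state()['tcp_pos']; print(proj('scene',(x[0],x[1],x[2]-47)),proj('scene',(566,91,50)))"
```

```text
t 4.35 tcp [565.91  91.41 114.8 ] yaw -0.018239918895447623 tilt [ 0.  0. -1.] j6 2.231204376921841 F [-0.18 -0.01 -0.39] T [-0.03 -0.04  0.01] w 27.472317507955896 24.858929961919785
shift cm [-0.04  0.01  0.58] turn z -0.00031834664002228837 rotvec [ 0. -0. -0.]
[292.02 191.45] [291.46 197.64]
```

View pics/z4.png

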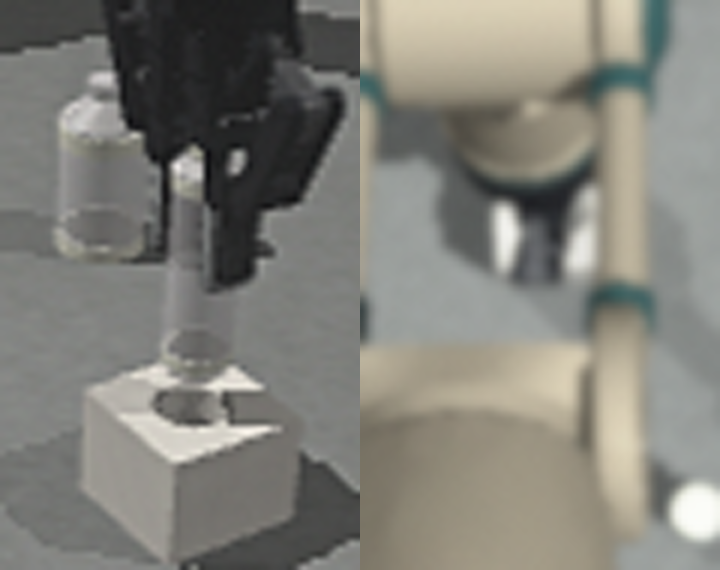

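The foot is over the hole: foot centre at crop x≈198, hole at ≈192, so about 1.5 mm too far toward +y. I'll shift and lower while watching the force.

>>> {"op": "arm_command", "data": {
  "series": [-0.12, 0, 0, 0, 0, 0, 1, -0.12, 0, 0.4, 0, 0, 0, 1, -0.12, 0, 0.8, 0, 0, 0, 1, -0.12, 0, 1.2, 0, 0, 0, 1, -0.12, 0, 1.6, 0, 0, 0, 1, -0.12, 0, 1.9, 0, 0, 0, 1, -0.12, 0, 2.2, 0, 0, 0, 1, -0.12, 0, 2.2, 0, 0, 0, 1]
}}

```text
clock: 5.02
tcp_pos: [565.2, 90.2, 91.8]
tool_rot: [[0.001, 1.0, -0.001], [1.0, -0.001, 0.001], [0.001, -0.001, -1.0]]
wrist_force: [0.1, 1.4, -2.0]
width: 27.6
grip_force: 24.8
```

```bash
python3 -c "
from h import *
s=env.grab_frame('scene')[:,:,::-1]
cv2.imwrite('pics/z5.png',crop(s,260,130,60,95,6))
st((566,91,59,0))"
```

```text
t 5.0667 tcp [565.28  90.16  92.01] yaw -0.07514328385267105 tilt [-0.  0. -1.] j6 2.10465895413884 F [ 0.56  1.74 -1.25] T [ 0.32  0.03 -0.06] w 27.14149528131062 24.7969651222229
shift cm [0.08 0.07 3.3 ] turn z -0.0013114977139897994 rotvec [-0. -0. -0.]
```

Foot is about 5 mm below the mouth with no vertical load, only a small +y side force. I'll ease 0.5 mm toward +y and continue down.

>>> {"op": "arm_command", "data": {
  "series": [0.05, 0.03, 0.4, 0, 0, 0, 1, 0.05, 0.03, 0.8, 0, 0, 0, 1, 0.05, 0.03, 1.2, 0, 0, 0, 1, 0.05, 0.03, 1.6, 0, 0, 0, 1, 0.05, 0.03, 2, 0, 0, 0, 1, 0.05, 0.03, 2.4, 0, 0, 0, 1, 0.05, 0.03, 2.8, 0, 0, 0, 1, 0.05, 0.03, 2.8, 0, 0, 0, 1]
}}

```text
clock: 5.73
tcp_pos: [565.7, 90.4, 63.6]
tool_rot: [[0.001, 1.0, -0.001], [1.0, -0.001, 0.0], [0.0, -0.001, -1.0]]
wrist_force: [-0.5, 3.1, -1.5]
width: 27.5
grip_force: 24.7
```

```bash
python3 -c "
from h import *
st((566,91,59,0))"
```

```text
t 5.7333 tcp [565.65  90.43  63.55] yaw -0.0665281075736283 tilt [-0.  0. -1.] j6 2.156001539449476 F [-0.48  3.12 -1.47] T [ 0.61  0.04 -0.01] w 27.461639077286797 24.743471145629883
shift cm [0.06 0.04 0.46] turn z -0.0011611345222807897 rotvec [-0. -0. -0.]
```

>>> {"op": "arm_command", "data": {
  "series": [0.08, 0.03, 0.2, 0, 0, 0, 1, 0.08, 0.03, 0.4, 0, 0, 0, 1, 0.08, 0.03, 0.5, 0, 0, 0, 1, 0.08, 0.03, 0.5, 0, 0, 0, 1, 0.08, 0.03, 0.5, 0, 0, 0, 0.6, 0.08, 0.03, 0.5, 0, 0, 0, 0.4, 0.08, 0.03, 0.5, 0, 0, 0, 0.3, 0.08, 0.03, 0.5, 0, 0, 0, 0.2]
}}

```text
clock: 6.4
tcp_pos: [566.7, 90.8, 59.8]
tool_rot: [[0.001, 1.0, 0.001], [1.0, -0.001, -0.0], [-0.0, 0.001, -1.0]]
wrist_force: [-0.6, 1.0, -0.0]
width: 67.9
grip_force: 0.0
```

```bash
python3 -c "
from h import *
s=env.grab_frame('scene')[:,:,::-1]
cv2.imwrite('pics/z5.png',crop(s,260,130,60,95,6))
st((566,91,170,0))"
```

```text
t 6.45 tcp [566.61  90.86  59.78] yaw -0.05282106022778745 tilt [ 0. -0. -1.] j6 2.2324887598031706 F [-1.21  0.43  0.25] T [-0.04  0.01 -0.  ] w 68.42097529620537 0.0
shift cm [  0.01  -0.05 -11.02] turn z -0.0009219014153691171 rotvec [ 0.  0. -0.]
```

View pics/z5.png

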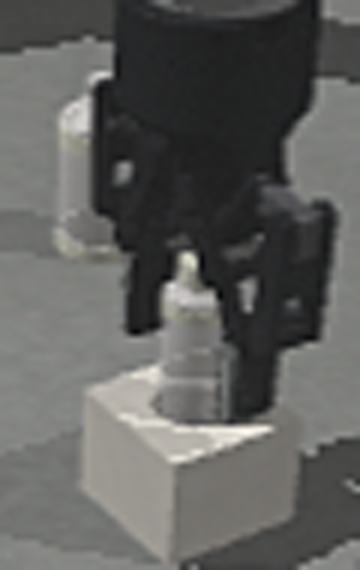

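The cartridge stands in the hole, upright and free of the fingers (nozzle at crop (187,260)). I'll rise clear and travel to the cap, turning the hand 90°.

>>> {"op": "arm_command", "data": {
  "series": [0, 0, -3, 0, 0, 0, 0, 0, 0, -7, 0, 0, 0, 0, 0, 0, -11, 0, 0, 0, 0, -2, -0.5, -13, 0, 0, 0.1, 0, -6, -1, -13, 0, 0, 0.22, 0, -10, -1.2, -13, 0, 0, 0.34, 0, -14, -1.4, -13, 0, 0, 0.46, 0, -18, -1.6, -13, 0, 0, 0.58, 0]
}}

```text
clock: 7.12
tcp_pos: [549.8, -90.5, 190.2]
tool_rot: [[0.553, 0.833, 0.001], [0.833, -0.553, -0.001], [0.0, 0.001, -1.0]]
wrist_force: [0.8, 0.3, 0.9]
width: 85.3
grip_force: 0.0
```

```bash
python3 -c "
from h import *
s=env.grab_frame('scene')[:,:,::-1];cv2.imwrite('pics/s6.png',s)
print(proj('scene',(566,91,118))); c=s[165:190,280:305,1].astype(int); m=(c>170).astype(np.uint8); print([ (cv2.boundingRect(k),cv2.contourArea(k)) for k in cv2.findContours(m,0,1)[0]])
st((540.5,-242,180,-91.5))"
```

```text
[293.18 173.49]
[((17, 12, 1, 1), 0.0), ((7, 12, 7, 4), 10.0), ((10, 7, 7, 3), 11.0)]
t 7.1667 tcp [549.84 -98.94 189.95] yaw -34.04482818652922 tilt [ 0.   -0.01 -1.  ] j6 17.173425484311256 F [-0.25 -5.11  0.63] T [-0.19 -0.03 -0.03] w 85.59070475881144 0.0
shift cm [-12.37   7.23   1.12] turn z 1.0027819204441064 rotvec [0.01 0.   1.  ]
```

>>> {"op": "arm_command", "data": {
  "series": [-1.8, 1, 0, 0, 0, 0.12, 0, -4, 2.2, 0, 0, 0, 0.24, 0, -7, 3.8, 0, 0, 0, 0.36, 0, -10, 5.6, 0, 0, 0, 0.48, 0, -12, 6.7, 0.5, 0, 0, 0.6, 0, -13.3, 7.5, 1, 0, 0, 0.72, 0, -13.3, 7.5, 1, 0, 0, 0.84, 0, -13.3, 7.5, 1, 0, 0, 0.96, 0]
}}

```text
clock: 7.83
tcp_pos: [539.4, -242.5, 178.9]
tool_rot: [[1.0, 0.022, -0.001], [0.022, -1.0, 0.0], [-0.001, -0.0, -1.0]]
wrist_force: [-0.2, -0.3, -0.3]
width: 85.2
grip_force: 0.0
```

>>> {"op": "arm_command", "data": {
  "series": [0, 0, 0, 0, 0, 0.05, 0, 0, 0, 0, 0, 0, 0.05, 0, 0, 0, 0, 0, 0, 0.05, 0, 0, 0, 0, 0, 0, 0.05, 0, 0, 0, 0, 0, 0, 0.05, 0, 0, 0, 0, 0, 0, 0.05, 0, 0, 0, 0, 0, 0, 0.05, 0, 0, 0, 0, 0, 0, 0.05, 0]
}}

```text
clock: 8.5
tcp_pos: [539.8, -241.2, 179.5]
tool_rot: [[1.0, -0.02, 0.0], [-0.02, -1.0, 0.0], [0.0, -0.0, -1.0]]
wrist_force: [-0.4, -0.8, 0.6]
width: 85.4
grip_force: 0.0
```

```bash
python3 -c "
from h import *
s=env.grab_frame('scene')[:,:,::-1];t=env.grab_frame('top')[:,:,::-1]
a=crop(s,115,150,75,110,5)
cv2.imwrite('pics/z6.png',np.hstack([a,crop(t,290,140,60,110,5)]))
st((540.5,-242,85,-91.5)); x=env.get_state()['tcp_pos']
print((proj('scene',x+[0,0,13])-[115,150]+.5)*5,(proj('scene',(540.5,-242,110))-[115,150]+.5)*5)"
```

```text
t 8.6 tcp [ 539.74 -241.27  179.52] yaw -91.14419337156008 tilt [ 0.  0. -1.] j6 60.312608258206 F [0.18 0.49 0.37] T [ 0.03 -0.   -0.04] w 85.49075638373097 0.0
shift cm [0.08 0.07 9.45] turn z 0.006209997166696729 rotvec [-0.   -0.    0.01]
[145.57 111.21] [175.59 285.8 ]
```

View pics/z6.png

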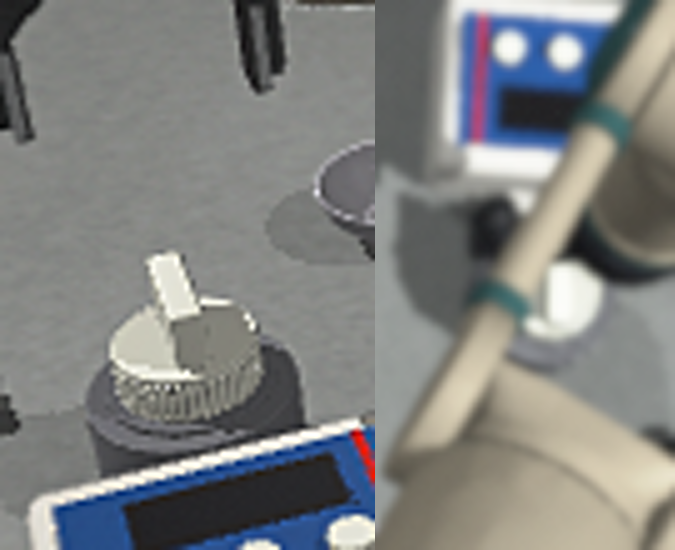

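The fingertips (midpoint ≈(142,114)) straddle the wing, whose top centre is at (174,288), matching the projection (176,286). I'll descend and grip the wing.

>>> {"op": "arm_command", "data": {
  "series": [0.08, 0.07, 3, 0, 0, 0, 0, 0.08, 0.07, 6, 0, 0, 0, 0, 0.08, 0.07, 8.5, 0, 0, 0, 0.1, 0.08, 0.07, 9.3, 0, 0, 0, 0.2, 0.08, 0.07, 9.4, 0, 0, 0, 0.35, 0.08, 0.07, 9.4, 0, 0, 0, 0.5, 0.08, 0.07, 9.4, 0, 0, 0, 0.6, 0.08, 0.07, 9.4, 0, 0, 0, 0.65],
  "grip_force": 40
}}

```text
clock: 9.27
tcp_pos: [541.8, -242.7, 87.4]
tool_rot: [[1.0, -0.02, 0.003], [-0.02, -1.0, -0.002], [0.003, 0.002, -1.0]]
wrist_force: [0.2, 0.1, 0.2]
width: 30.1
grip_force: 0.0
```

>>> {"op": "arm_command", "data": {
  "series": [0, 0, 0, 0, 0, 0, 0.7, 0, 0, 0, 0, 0, 0, 0.75, 0, 0, 0, 0, 0, 0, 0.8, 0, 0, 0, 0, 0, 0, 0.9, 0, 0, 0, 0, 0, 0, 1, 0, 0, 0, 0, 0, 0, 1, 0, 0, 0, 0, 0, 0, 1, 0, 0, 0, 0, 0, 0, 1]
}}

```text
clock: 9.93
tcp_pos: [540.9, -242.2, 86.3]
tool_rot: [[1.0, -0.02, 0.001], [-0.02, -1.0, -0.001], [0.001, 0.001, -1.0]]
wrist_force: [-0.5, -0.1, 5.6]
width: 13.1
grip_force: 39.7
```

```bash
python3 -c "
from h import *
st((540.5,-242,85,-91.5))"
```

```text
t 9.9333 tcp [ 540.94 -242.22   86.25] yaw -91.15852403199109 tilt [ 0. -0. -1.] j6 60.30253464256374 F [-0.5  -0.05  5.64] T [ 0.04  0.13 -0.02] w 13.14974328743201 39.72350478172302
shift cm [-0.04 -0.02  0.12] turn z 0.0059598799581902645 rotvec [ 0.   -0.    0.01]
```

>>> {"op": "arm_command", "data": {
  "series": [0, 0, 0, 0, 0, 0.02, 1, 0, 0, 0, 0, 0, 0.04, 1, 0, 0, 0, 0, 0, 0.06, 1, 0, 0, 0, 0, 0, 0.08, 1, 0, 0, 0, 0, 0, 0.1, 1, 0, 0, 0, 0, 0, 0.12, 1, 0, 0, 0, 0, 0, 0.13, 1, 0, 0, 0, 0, 0, 0.13, 1]
}}

```text
clock: 10.6
tcp_pos: [541.1, -242.4, 86.2]
tool_rot: [[0.989, -0.15, 0.001], [-0.15, -0.989, -0.001], [0.002, 0.001, -1.0]]
wrist_force: [0.5, 0.3, 5.3]
width: 13.0
grip_force: 39.8
```

```bash
python3 -c "
from h import *
st((540.5,-242,85,-91.5))"
```

```text
t 10.6 tcp [ 541.1  -242.38   86.25] yaw -98.61842447382811 tilt [ 0. -0. -1.] j6 67.7657234503116 F [0.51 0.28 5.32] T [ 0.02  0.   -0.02] w 13.04755796122613 39.78357553482056
shift cm [-0.07 -0.03  0.12] turn z -0.1242399446228455 rotvec [ 0.   -0.   -0.12]
```

>>> {"op": "arm_command", "data": {
  "series": [0, 0, 0, 0, 0, 0.02, 1, 0, 0, 0, 0, 0, 0.04, 1, 0, 0, 0, 0, 0, 0.06, 1, 0, 0, 0, 0, 0, 0.08, 1, 0, 0, 0, 0, 0, 0.1, 1, 0, 0, 0, 0, 0, 0.12, 1, 0, 0, 0, 0, 0, 0.12, 1, 0, 0, 0, 0, 0, 0.12, 1]
}}

```text
clock: 11.27
tcp_pos: [541.1, -242.4, 86.3]
tool_rot: [[0.964, -0.267, 0.002], [-0.267, -0.964, -0.001], [0.002, 0.0, -1.0]]
wrist_force: [0.9, 0.2, 5.1]
width: 13.3
grip_force: 39.8
```

```bash
python3 -c "
from h import *
st()"
```

```text
t 11.2667 tcp [ 541.14 -242.4    86.25] yaw -105.49371049644046 tilt [ 0. -0. -1.] j6 74.63727321438128 F [0.91 0.23 5.13] T [ 0.02  0.07 -0.08] w 13.291646414843367 39.79403614997864
```

>>> {"op": "arm_command", "data": {
  "series": [0, 0, 0, 0, 0, 0.03, 1, 0, 0, 0, 0, 0, 0.06, 1, 0, 0, 0, 0, 0, 0.09, 1, 0, 0, 0, 0, 0, 0.12, 1, 0, 0, 0, 0, 0, 0.15, 1, 0, 0, 0, 0, 0, 0.18, 1, 0, 0, 0, 0, 0, 0.18, 1, 0, 0, 0, 0, 0, 0.18, 1]
}}

```text
clock: 11.93
tcp_pos: [541.1, -242.4, 86.2]
tool_rot: [[0.9, -0.435, 0.001], [-0.435, -0.9, -0.001], [0.002, 0.0, -1.0]]
wrist_force: [1.3, -1.0, 5.4]
width: 13.3
grip_force: 39.8
```

```bash
python3 -c "
from h import *
st()
s=env.grab_frame('scene')[:,:,::-1]
cv2.imwrite('pics/z7.png',crop(s,115,150,75,110,5))"
```

```text
t 11.9333 tcp [ 541.1  -242.42   86.23] yaw -115.8038347537569 tilt [ 0. -0. -1.] j6 84.94877805976186 F [ 1.26 -1.    5.37] T [-0.06  0.03 -0.09] w 13.34607968282437 39.78032469749451
```

View pics/z7.png

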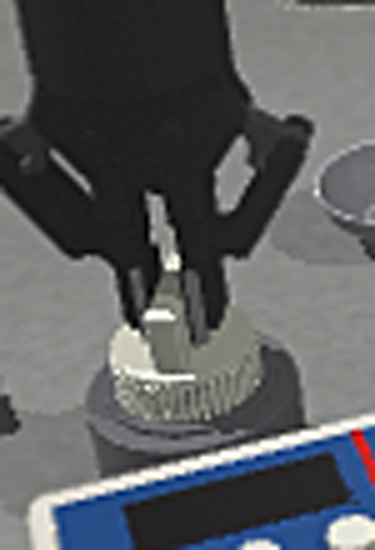

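The wing at crop (165,335) has turned with the fingers (25° so far) and the torque is only 0.09 N m, so this is the free direction. I'll keep turning.

>>> {"op": "arm_command", "data": {
  "series": [0, 0, 0, 0, 0, 0.06, 1, 0, 0, 0, 0, 0, 0.14, 1, 0, 0, 0, 0, 0, 0.22, 1, 0, 0, 0, 0, 0, 0.3, 1, 0, 0, 0, 0, 0, 0.38, 1, 0, 0, 0, 0, 0, 0.46, 1, 0, 0, 0, 0, 0, 0.54, 1, 0, 0, 0, 0, 0, 0.54, 1]
}}

```text
clock: 12.65
tcp_pos: [541.1, -242.4, 86.3]
tool_rot: [[0.546, -0.838, 0.002], [-0.838, -0.546, -0.001], [0.002, -0.001, -1.0]]
wrist_force: [1.0, -0.6, 5.6]
width: 13.0
grip_force: 39.8
```

```bash
python3 -c "
from h import *
st()"
```

```text
t 12.65 tcp [ 541.11 -242.42   86.26] yaw -146.88672113019206 tilt [ 0. -0. -1.] j6 116.03493568504359 F [ 1.03 -0.58  5.59] T [ 0.01  0.04 -0.06] w 12.961076454798645 39.770970940589905
```

>>> {"op": "arm_command", "data": {
  "series": [0, 0, 0, 0, 0, 0.06, 1, 0, 0, 0, 0, 0, 0.13, 1, 0, 0, 0, 0, 0, 0.2, 1, 0, 0, 0, 0, 0, 0.27, 1, 0, 0, 0, 0, 0, 0.34, 1, 0, 0, 0, 0, 0, 0.34, 1, 0, 0, 0, 0, 0, 0.34, 1, 0, 0, 0, 0, 0, 0.34, 1]
}}

```text
clock: 13.32
tcp_pos: [541.1, -242.4, 86.2]
tool_rot: [[0.238, -0.971, 0.001], [-0.971, -0.238, -0.001], [0.001, -0.001, -1.0]]
wrist_force: [0.3, 0.4, 4.2]
width: 13.1
grip_force: 39.8
```

>>> {"op": "arm_command", "data": {
  "series": [0, 0, -0.1, 0, 0, 0, 1, 0, 0, -0.2, 0, 0, 0, 1, 0, 0, -0.3, 0, 0, 0, 1, 0, 0, -0.4, 0, 0, 0, 1, 0, 0, -0.5, 0, 0, 0, 1, 0, 0, -0.6, 0, 0, 0, 1, 0, 0, -0.6, 0, 0, 0, 1, 0, 0, -0.6, 0, 0, 0, 1]
}}

```text
clock: 13.98
tcp_pos: [540.5, -242.0, 91.5]
tool_rot: [[0.238, -0.971, 0.0], [-0.971, -0.238, 0.0], [-0.0, -0.0, -1.0]]
wrist_force: [-0.2, 0.7, -0.8]
width: 12.9
grip_force: 38.9
```

```bash
python3 -c "
from h import *
st()"
```

```text
t 13.9833 tcp [ 540.53 -242.02   91.55] yaw -166.21657023521942 tilt [ 0.  0. -1.] j6 135.35938830501507 F [-0.2   0.7  -0.81] T [-0.01  0.    0.01] w 12.924178494004913 38.91303777694702
```

It lifted 5 mm with only the cap's weight on the wrist. I'll raise it straight up.

>>> {"op": "arm_command", "data": {
  "series": [0, 0, -1, 0, 0, 0, 1, 0, 0, -2.5, 0, 0, 0, 1, 0, 0, -4, 0, 0, 0, 1, 0, 0, -5.5, 0, 0, 0, 1, 0, 0, -7, 0, 0, 0, 1, 0, 0, -8.3, 0, 0, 0, 1, 0, 0, -9, 0, 0, 0, 1, 0, 0, -9, 0, 0, 0, 1]
}}

```text
clock: 14.65
tcp_pos: [541.5, -242.6, 183.9]
tool_rot: [[0.238, -0.971, 0.004], [-0.971, -0.238, -0.002], [0.003, -0.003, -1.0]]
wrist_force: [0.4, -0.8, -0.9]
width: 13.4
grip_force: 39.0
```

>>> {"op": "arm_command", "data": {
  "series": [0, 0, 0, 0, 0, 0, 1, 0, 0, 0, 0, 0, 0, 1, 0, 0, 0, 0, 0, 0, 1, 0, 0, 0, 0, 0, 0, 1, 0, 0, 0, 0, 0, 0, 1, 0, 0, 0, 0, 0, 0, 1, 0, 0, 0, 0, 0, 0, 1, 0, 0, 0, 0, 0, 0, 1]
}}

```text
clock: 15.32
tcp_pos: [540.5, -242.0, 181.4]
tool_rot: [[0.238, -0.971, -0.0], [-0.971, -0.238, 0.0], [-0.0, 0.0, -1.0]]
wrist_force: [0.1, 0.3, -1.0]
width: 13.6
grip_force: 39.0
```

```bash
python3 -c "
from h import *
st()
s=env.grab_frame('scene')[:,:,::-1]
cv2.imwrite('pics/z8.png',crop(s,80,110,240,160,3))"
```

```text
t 15.3167 tcp [ 540.51 -242.04  181.39] yaw -166.21653837641028 tilt [-0.  0. -1.] j6 135.36008005588806 F [ 0.07  0.29 -1.03] T [-0.06 -0.03 -0.01] w 13.556024418347617 39.02933478355408
```

View pics/z8.png

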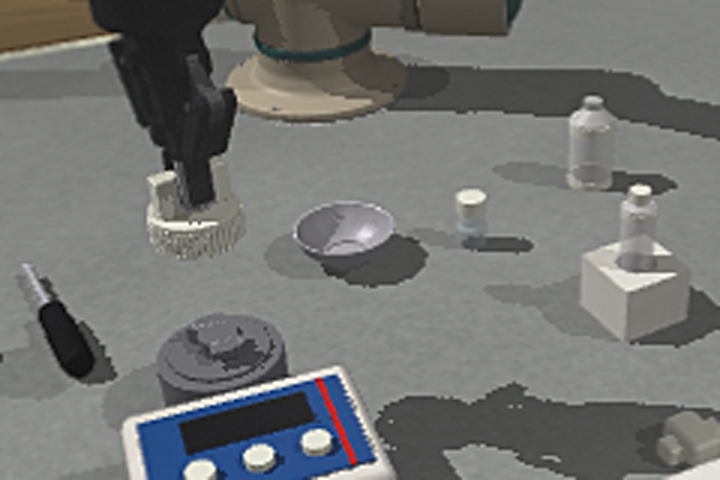

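The cap is held level at crop (195,225), well above the open port at (222,345). The cartridge is home in the holder at (638,230) and the bystanders are where they started.

```bash
python3 -c "
from h import *
print(env.finish_job())"
```

```text
the job is handed in; nothing more can be done
None
```

The job is handed in at about 15 s of the 64 s allowed: the cartridge is home in the holder and released, and the cap turned free on the first way tried and is held level about 95 mm above the open port. The hand-in gave no pass or fail verdict.

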